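# Wedge a gel cassette tight in its reclined casting stand

### The job

Take the glass gel cassette from the draining rack and lower it gently onto the floor of the reclined casting stand, against the rubber seal. Then take the wedge from the rack, enter it blade first between the cassette and the stand's sloping crosspiece, flat face to the glass, and tap or press it down until its step sits on the crosspiece and the cassette is clamped tight on the seal. Leave the timer where it is.

Things in the scene. Friction and masses are not known exactly. Their poses are not given: they have to be found in the camera images.
- stand: White plastic casting stand, fixed, about 100 x 165 mm on plan and 100 mm high: two upright cheek plates with a reclined bay between them. Origin on the bench under the bay, z up, x away from the side toward which the bay's mouth leans. The whole stand may be turned about z.
- bay: The stand's reclined bay. Origin: middle of the bay floor's upper face, 30 mm above the bench. z runs out of the mouth, leaning 30 degrees from vertical toward the stand's -x; things go in along -z. y is the width: the cheeks leave y -53.5 to 53.5 mm and end at z = 55 mm. x is the thickness: seal face at x = 0, crosspiece opposite. Gravity lays a cassette on the seal.
- rail_top (a point): Point on the flat top of the crosspiece at bay x = 32, y = 0, z = 55 mm; the wedge's step comes to sit on this top (x 24 to 40 mm). The crosspiece's inner face slopes 1 in 5, from bay x = 15.2 mm at z = 14 mm to x = 23.4 mm at z = 55 mm.
- seal (a joint): Compression (m) of the springy rubber seal, whose face lies at bay x = 0, z 8 to 60 mm, and yields toward -x: about 0.0003 with the cassette resting on it, 0.003 with the wedge home, 0.004 at most; about 3 N per mm. Driving the wedge takes a push along bay -z growing to 10 to 18 N; friction then holds it.
- rack: White draining rack, fixed, 160 x 92 mm, with four grooves 12.5 mm wide along its y axis at x = -52.5, -17.5, 17.5 and 52.5 mm; groove floors 12 mm, post tops 38 mm above the bench. Origin on the bench under its centre, z up. The cassette and the wedge stand in the two outer grooves, either way round.
- cassette: Glass gel cassette, a flat panel 11 (x) x 100 (y) x 100 (z) mm, about 0.18 kg: two glass plates, grey spacers and a white comb between. Origin: middle of its lower edge, z up its height. Leans up to 4 degrees in its groove. Either face may lie on the seal. In the stand its top is at bay z = 100 mm and its free face at about x = 11 (until wedged, its foot may stand 2 mm farther out).
- wedge: White wedge, 60 mm wide (y), 126 tall (z), about 0.12 kg. Grip block z 47 to 126 mm, x -6 to 18, flat top. Blade below: flat at x = -6 like the block, other face from x = 9.4 under the block (leaving the step) to 0 at the tip. Origin at tip level. Stands tip down (lean under 4 deg), flat face to the rack's -x. In the stand, at bay x = 17, z = 23 mm when first snug; x = 14, z = 8 when home.
- timer: Small flat white countdown timer, 66 x 66 x 19 mm, loose on the bench behind the work; a bystander. Origin in the middle of its underside.
Not all that is in view belongs to the job. Several things have the shape of the cassette; the one meant has the colours described above.

How it is judged:
By the outcome, as a careful person would: the job done as asked, in the order asked, and still so for the second after the job is handed in, with the robot touching nothing.
It also fails if it takes over 61 s, if anything falls off the work surface, if the arm or the gripper's body presses on something with over 40 N, if the wrist force passes 120 N, or if a joint passes its speed limit or range.

### The arm

A 7-joint arm with a two-finger parallel gripper is mounted at the origin on a cart in front of the work surface, level with it; the furniture and walls round the work are solid. World frame = base frame: x ahead of the robot, y to its left, z up, the work surface at z = 0. Lengths are in m, angles in rad, forces in N, time in s.
With the tool pointing down it reaches from about 0.4 to 0.9 m from the base axis. Payload 5.5 kg.
Tool frame: the origin (TCP) lies midway between the tips of the shut fingers; the grasp point (between the pads) lies 19 mm behind it (manip.grip_depth is the distance from the TCP to the grasp point, in m); z points along the fingers, x is the direction in which the jaws open and shut, and the axes are right-handed (so a half turn about z gives the same grasp; the last joint's range is limited). The gripper opens to 92 mm and grips with 3 to 60 N. Pads are 19 mm wide; open, the fingers measure 130 mm over their backs; the gripper's body (75 mm by 190 mm) begins 47 mm behind the grasp point.
Start: joints at [1.589, 0.501, -0.427, 1.55, 0.221, 1.138, -0.21], TCP at [0.158, -0.631, 0.227] pointing down, gripper open.
Joint ranges: [-2.88, 2.88], [-0.31, 2.03], [-1.54, 1.56], [0.2, 2.42], [-1.41, 4.55], [0.19, 2.02], [-2.57, 2.57]. Speed limits (rad/s): [2.57, 2.57, 3.14, 3.14, 3.14, 3.14, 3.14].

### API

Orientations are given as a unit quaternion [x, y, z, w].
In Python, from bench import manip, effector, viewer gives the robot as it stands. Calls block until the motion is done:
- manip.move_pose(position, orientation): joint-space move of the TCP to a pose.
- manip.servo_line(position, ori=None, vel=0.15): straight line of the TCP; ori=None keeps the orientation; vel is the mean speed in m/s.
- manip.movej(angles): joint-space move.
- effector.open_jaws() and effector.close(f_grip=None): open the fingers fully, or close them until they stop; f_grip is the grip in N (None keeps the last).
- manip.sleep(seconds).
- manip.solve_ik(position, orientation): joint angles nearest the present ones, or None.
- viewer.get_image(name): name is "side" or "top"; returns the picture (480x640x3 uint8, red, green, blue); there is no depth.
- viewer.get_calibration(name): a dict with "vfov" (degrees; the focal length in pixels is half the picture's height over the tangent of half this angle, whatever the lens; pixels are square), "cx", "cy" (the principal point, pixels), "eye" and "attitude" of the camera in the world. Camera axes: x right, y down, z forward; pixel columns grow to the right and rows downward; lengths in m; the calibration is good to about 2 mm. A picture is of the moment at which its call begins. get_calibration takes no time and is no camera call.
A pose or a line that the arm cannot do raises manip.PlanningError and nothing moves.
- manip.hand_in(): hands the job in, once; it reports no verdict.
Readings, each from a call of its own:
- manip.current_clock(): time.
- manip.current_q(): joint angles.
- manip.current_joint_velocities(): joint speeds.
- manip.current_tau(): joint torques, N m.
- manip.current_tool_pos(): TCP position.
- manip.current_tcp_rot(): TCP orientation.
- manip.current_force(): force on the tool from outside, world axes, zero at the start.
- manip.current_wrist_torque(): the same for the moment, N m.
- manip.current_finger_gap(): finger opening in m.
Only numpy, scipy, OpenCV 4.12 (cv2) and the standard library are available. Lean on these libraries where they do the work, as an engineer would, in place of code of your own. Each camera call takes 0.05 s, during which the arm holds its last target. There are 200 camera calls.

## Working session

There is one attempt and no reset: what is moved stays moved. The work goes in short steps, each a Python script; the robot and the scene stay as the last script left them, time stands still between calls to the robot, and variables do not carry over. Pictures are saved under pics/ and viewed, about 8 in all and at most 12, crops included, and the job is handed in when it is done.

```bash
mkdir -p pics
python3 - <<'E'
from bench import manip, viewer
import cv2
for n in("side","top"):
    c=viewer.get_calibration(n);print(n,c)
    cv2.imwrite(f"pics/{n}0.png",viewer.get_image(n)[:,:,::-1])
print(manip.current_clock(),manip.grip_depth,manip.current_tcp_rot())
E
```

```text
side {'vfov': 48.846925858905706, 'cx': 310.782408531796, 'cy': 232.93127623675792, 'eye': array([ 0.4696865 , -0.69364989,  0.39688362]), 'attitude': array([ 0.81760913, -0.04034608,  0.03588941, -0.57323595])}
top {'vfov': 53.63312003035875, 'cx': 321.55900892368015, 'cy': 234.59751185807792, 'eye': array([0.43570634, 0.1204573 , 0.92945358]), 'attitude': array([-0.69986897,  0.71046297, -0.05259725,  0.05156859])}
0.1 0.0188 [ 7.88163705e-01 -6.15465036e-01 -6.70144233e-04 -5.61015262e-04]
```

View pics/side0.png

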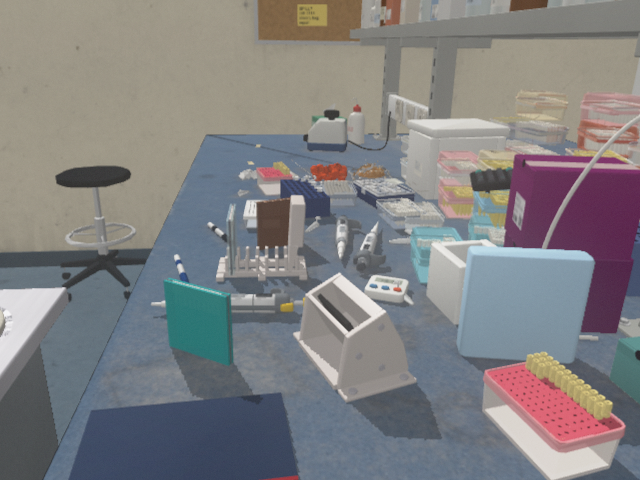

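View pics/top0.png

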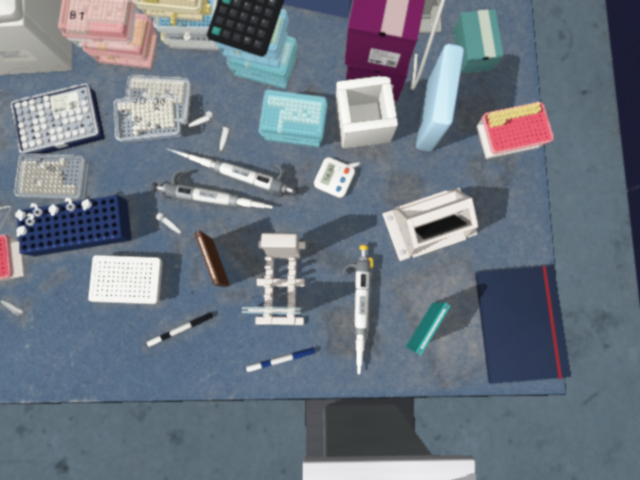

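```bash
cat > h.py <<'E'
import numpy as np, cv2
from scipy.spatial.transform import Rotation as R
from bench import manip, effector, viewer
C={n:viewer.get_calibration(n) for n in("side","top")}
def proj(n,P):
    c=C[n];p=R.from_quat(c['attitude']).inv().apply(np.atleast_2d(P)-c['eye'])
    f=240/np.tan(np.radians(c['vfov']/2))
    return np.c_[c['cx']+f*p[:,0]/p[:,2],c['cy']+f*p[:,1]/p[:,2]]
def ray(n,uv,z):
    c=C[n];f=240/np.tan(np.radians(c['vfov']/2))
    d=R.from_quat(c['attitude']).apply([(uv[0]-c['cx'])/f,(uv[1]-c['cy'])/f,1])
    return c['eye']+d*(z-c['eye'][2])/d[2]
def crop(im,x,y,w,h,s):
    o=cv2.resize(im[y:y+h,x:x+w],None,fx=s,fy=s,interpolation=cv2.INTER_CUBIC)
    for k in range(0,w,10): cv2.putText(o,str(x+k),(k*s,8),0,.3,(0,0,255),1) if k%20==0 else 0; cv2.line(o,(k*s,10),(k*s,16),(0,0,255),1)
    for k in range(0,h,10): cv2.putText(o,str(y+k),(0,k*s+4),0,.3,(0,0,255),1) if k%20==0 else 0; cv2.line(o,(22,k*s),(28,k*s),(0,0,255),1)
    return o
def mosaic(a,b):
    H=max(a.shape[0],b.shape[0]);z=np.zeros((H,a.shape[1]+b.shape[1],3),np.uint8)
    z[:a.shape[0],:a.shape[1]]=a;z[:b.shape[0],a.shape[1]:]=b;return z
E
python3 - <<'E'
from h import *
s=cv2.imread("pics/side0.png");t=cv2.imread("pics/top0.png")
cv2.imwrite("pics/m1.png",mosaic(crop(s,212,185,100,100,4),crop(t,235,225,80,110,5)))
cv2.imwrite("pics/m2.png",mosaic(crop(s,290,270,130,130,3),crop(t,378,180,105,85,4)))
print(proj("side",[[.4,-.2,0],[.5,-.2,0]]),proj("top",[[.4,-.2,0],[.5,-.2,0]]))
for uv in[(282,285),(430,230)]:print(ray("top",uv,.03))
E
```

```text
[[196.74599675 418.922564  ]
 [286.38340435 413.4780844 ]] [[487.94220199 321.31678693]
 [484.54452589 269.43465671]]
[0.4743379  0.19415929 0.03      ]
[ 0.57507847 -0.08998412  0.03      ]
```

View pics/m1.png

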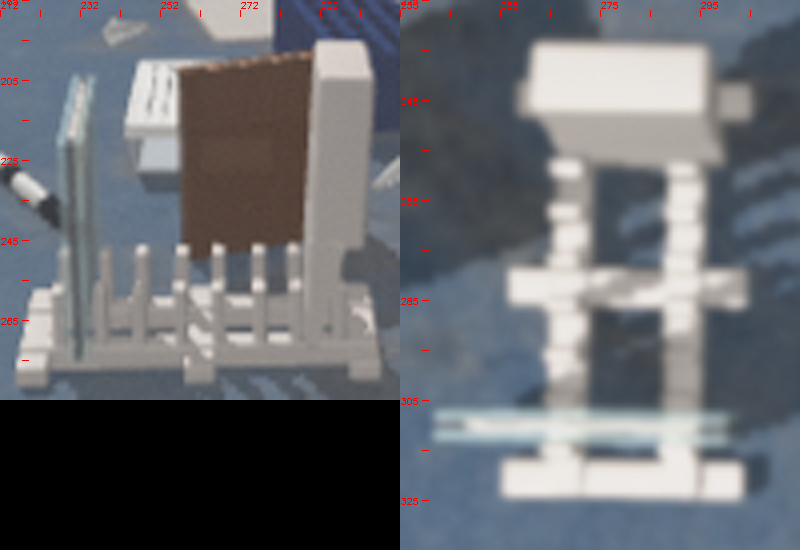

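View pics/m2.png

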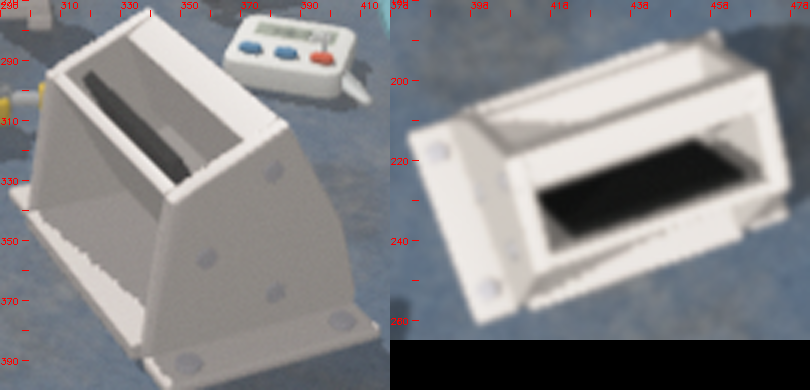

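```bash
cat > fit.py <<'E'
from h import *
from scipy.optimize import least_squares
def tri(a,b):
    f=lambda P:np.r_[proj("side",P)[0]-a,proj("top",P)[0]-b]
    r=least_squares(f,[.5,0,.05]);return r.x,np.abs(r.fun).max()
def bayR(yaw): return R.from_euler('z',yaw)*R.from_euler('y',-np.pi/6)
E
python3 - <<'E'
from fit import *
T=lambda x,y:(378+(x-390)/4,180+y/4); S=lambda x,y:(290+x/3,270+y/3)
t=lambda x,y:(235+(x-400)/5,225+y/5); s=lambda x,y:(212+x/4,185+y/4)
np.set_printoptions(precision=4,suppress=True)
p=[tri(S(150,10),T(505,155)),tri(S(287,122),T(766,70)),tri(S(50,75),T(532,300)),tri(S(168,200),T(790,188))]
for k in p:print('stand',k)
d=p[0][0]-p[1][0];print('yaw',np.degrees(np.arctan2(-d[0],d[1])),'len',np.linalg.norm(d))
d=p[2][0]-p[3][0];print('yaw',np.degrees(np.arctan2(-d[0],d[1])),'len',np.linalg.norm(d))
for z,q in[(.112,[(435,410),(435,441),(730,412),(730,441)]),(.138,[(535,43),(708,43),(708,115),(530,113)]),(.038,[(569,280)]),(.012,[(502,497),(745,497)])]:
    for a in q:print(z,a,ray("top",t(*a),z))
print('wedge near-left top',tri(s(315,78),t(708,115)))
print('wedge near-right',tri(s(368,78),t(708,43)))
print('cass near top',tri(s(62,140),t(730,441)),tri(s(90,140),t(730,412)))
E
```

```text
stand (array([ 0.5854, -0.034 ,  0.0962]), np.float64(0.19772891469642673))
stand (array([ 0.6211, -0.1515,  0.0996]), np.float64(0.48234541185144053))
stand (array([ 0.5324, -0.0487,  0.0717]), np.float64(5.0833470895433095))
stand (array([ 0.5717, -0.1668,  0.0762]), np.float64(0.25133458181892365))
yaw 16.898258252649295 len 0.12286021469110538
yaw 18.37296576266688 len 0.12458842562260636
0.112 (435, 410) [0.4346 0.2556 0.112 ]
0.112 (435, 441) [0.4242 0.2555 0.112 ]
0.112 (730, 412) [0.4324 0.1552 0.112 ]
0.112 (730, 441) [0.4226 0.1553 0.112 ]
0.138 (535, 43) [0.5564 0.2188 0.138 ]
0.138 (708, 43) [0.5556 0.1605 0.138 ]
0.138 (708, 115) [0.5311 0.1606 0.138 ]
0.138 (530, 113) [0.5327 0.2204 0.138 ]
0.038 (569, 280) [0.4818 0.2182 0.038 ]
0.012 (502, 497) [0.4014 0.2464 0.012 ]
0.012 (745, 497) [0.4   0.154 0.012]
wedge near-left top (array([0.531 , 0.1606, 0.1379]), np.float64(0.06494186005440383))
wedge near-right (array([0.5545, 0.1605, 0.1376]), np.float64(0.6559464690312211))
cass near top (array([0.4236, 0.1552, 0.1145]), np.float64(0.5391232245285096)) (array([0.4343, 0.1552, 0.1143]), np.float64(1.1071922296550838))
```

```bash
cat >> fit.py <<'E'
YAW=np.radians(17.2); BO=np.array([.5965,-.0949,.03]); BR=bayR(YAW)
bay=lambda *p: BO+BR.apply(np.array(p)/1000)
RY=np.radians(-1.0)
CAS=(np.array([.4283,.2054,.012]),R.from_euler('z',RY)*R.from_euler('y',np.radians(0)))
WED=(np.array([.5337,.1902,.012]),R.from_euler('z',RY)*R.from_euler('y',np.radians(2)))
def obj(o,*p): return o[0]+o[1].apply(np.array(p)/1000)
E
python3 - <<'E'
from fit import *
im={n:cv2.resize(cv2.imread(f"pics/{n}0.png"),None,fx=4,fy=4,interpolation=cv2.INTER_CUBIC) for n in("side","top")}
def poly(P,col,close=True):
    for n in im: cv2.polylines(im[n],[np.int32((proj(n,np.array(P))*4+2))],close,col,1,cv2.LINE_AA)
r=(0,0,255);g=(0,200,0);b=(255,0,255)
for x in(-5.5,5.5):poly([obj(CAS,x,y,z) for y,z in((-50,0),(50,0),(50,100),(-50,100))],r)
W=[(-6,0),(-6,126),(18,126),(18,47),(9.4,47),(0,0)]
for y in(-30,30):poly([obj(WED,x,y,z) for x,z in W],r)
for x,y in((40,53.5),(24,53.5)): poly([bay(x,-y,55),bay(x,y,55)],r)
poly([bay(40,s,55) for s in(-61.5,61.5)],b)
poly([bay(0,y,z) for y,z in((-53.5,0),(53.5,0),(53.5,60),(-53.5,60))],g)
poly([bay(-8,-61.5,55),bay(40,-61.5,55)],b)
def c(n,x,y,w,h):return im[n][4*y:4*(y+h),4*x:4*(x+w)]
cv2.imwrite("pics/o.png",np.vstack([mosaic(c("side",212,190,100,95),c("top",240,230,70,95))[:, :680],mosaic(c("side",295,268,95,80)[:300],c("top",395,190,90,80)[:300])[:220*3//2,:680]])[:700])
o=cv2.imread("pics/o.png");cv2.imwrite("pics/o.png",cv2.resize(o,None,fx=600/700,fy=600/700) if o.shape[0]>600 else o)
E
```

```text
(no output)
```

View pics/o.png

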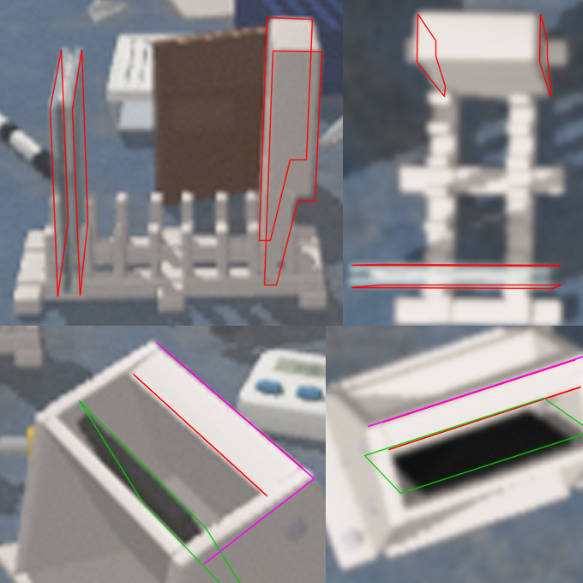

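```bash
cat >> fit.py <<'E'
BO=BO-.0015*np.array([np.cos(YAW),np.sin(YAW),0])
FL=R.from_euler('x',np.pi)         # tool frame in object frame: z down, x along object x
G=manip.grip_depth
def tool(o,x,y,zg,flip=0,dz=0):    # tcp pose for grasp point at object (x,y,zg) mm
    q=o[1]*FL*R.from_euler('z',np.pi*flip)
    return o[0]+o[1].apply([x/1000,y/1000,zg/1000-G])+[0,0,dz], q.as_quat()
BAY=(BO,BR)
E
python3 - <<'E'
from fit import *
np.set_printoptions(precision=2,suppress=True)
for f in(0,1):
    for nm,a in(("cas",(CAS,0,0,86,f)),("casup",(CAS,0,0,86,f,.16)),("wed",(WED,6,0,114,f)),("wedup",(WED,6,0,114,f,.16)),
      ("bay0",(BAY,7,0,86,f)),("bayup",(BAY,7,0,86+120,f)),("w home",(BAY,20,0,122,f)),("w up",(BAY,23,0,122+100,f))):
        print(f,nm,manip.solve_ik(*tool(*a)))
E
```

```text
0 cas [ 0.48  0.84 -1.3   2.08  0.97  1.05 -1.35]
0 casup [ 0.56  0.39 -1.29  1.95  0.42  1.12 -0.91]
0 wed [ 0.41  0.81 -1.13  1.79  0.8   1.11 -1.02]
0 wedup [ 0.5   0.66 -1.3   1.65  0.63  1.36 -0.91]
0 bay0 [ 1.22  0.68 -1.09  2.21  1.19  0.3  -0.44]
0 bayup [ 1.42  0.24 -1.1   2.24 -0.29  0.39  0.93]
0 w home [ 0.99  0.4  -0.76  2.21 -0.13  0.2   0.75]
0 w up [ 1.46  0.2  -1.13  2.21 -0.33  0.45  0.94]
1 cas [ 0.48  0.84 -1.3   2.08  0.97  1.05  1.79]
1 casup [ 0.56  0.39 -1.29  1.95  0.42  1.12  2.23]
1 wed [ 0.48  0.96 -1.31  1.79  0.96  1.24  2.01]
1 wedup [ 0.5   0.66 -1.3   1.65  0.63  1.36  2.23]
1 bay0 [ 0.49  0.39 -0.2   2.23 -1.18  0.24 -1.4 ]
1 bayup [ 1.04  0.15 -0.67  2.25 -0.6   0.43 -1.94]
1 w home [ 0.82  0.35 -0.56  2.22 -0.54  0.23 -2.01]
1 w up [ 1.05  0.11 -0.68  2.22 -0.57  0.48 -1.99]
```

```bash
cat > s1.py <<'E'
from fit import *
np.set_printoptions(precision=4,suppress=True)
P,q=tool(CAS,0,0,86)
manip.move_pose([.38,-.3,.32],q)
manip.move_pose(P+[0,0,.12],q)
manip.servo_line(P,vel=.12)
f0=manip.current_force()
effector.close(8)
print(manip.current_finger_gap(),f0,manip.current_force(),manip.current_tool_pos()-P)
manip.servo_line(P+[0,0,.13],vel=.12)
print(manip.current_finger_gap(),manip.current_force(),manip.current_clock(),manip.current_q())
for n in("side","top"):cv2.imwrite(f"pics/{n}1.png",viewer.get_image(n)[:,:,::-1])
s,t=[cv2.imread(f"pics/{n}1.png") for n in("side","top")]
cv2.imwrite("pics/m3.png",mosaic(s[60:360,150:470],t[150:450,150:470]))
for f in(110,60,0): print(manip.solve_ik(*tool(BAY,7.5,0,86+f)))
E
python3 s1.py
```

```text
0.01092580611467934 [-0.3441 -0.0936  0.4933] [-0.5737 -0.3927 -0.3879] [ 0. -0.  0.]
0.011007959995868176 [ 0.4879 -0.0159 -0.744 ] 7.1167 [ 0.2597  0.2782 -0.8754  1.9853  0.2541  0.9919 -0.7553]
[ 1.0984  0.1861 -0.7506  2.2484 -0.533   0.3907  1.1415]
[ 1.1832  0.3883 -0.9398  2.2372  0.0152  0.2364  0.6353]
[ 1.2155  0.678  -1.0947  2.2084  1.1881  0.2988 -0.4414]
```

View pics/m3.png

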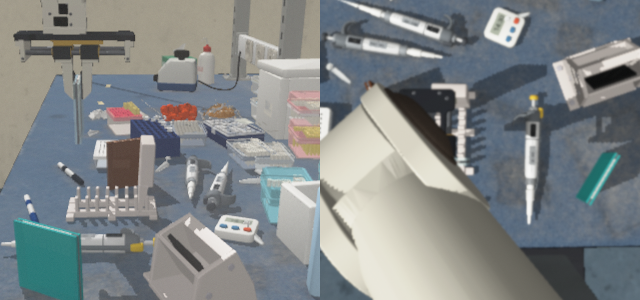

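```bash
cat > s2.py <<'E'
from fit import *
np.set_printoptions(precision=3,suppress=True)
X=7.3
L=lambda z:tool(BAY,X,0,86+z)
F=lambda: BR.inv().apply(manip.current_force())
P,q=L(130); manip.move_pose(P,q); manip.sleep(.3); f0=F(); print('q',manip.current_q(),'f0',f0)
manip.servo_line(L(58)[0],vel=.12); print(58,F()-f0)
for n in("side","top"):cv2.imwrite(f"pics/{n}2.png",viewer.get_image(n)[:,:,::-1])
for z in(45,30,15,8,4,2,1):
    manip.servo_line(L(z)[0],vel=.05); f=F()-f0; print(z,f)
    if np.linalg.norm(f)>6: print('stop');break
print(manip.current_clock(),manip.current_finger_gap(),manip.current_q())
np.save("f0.npy",f0)
for n in("side","top"):cv2.imwrite(f"pics/{n}3.png",viewer.get_image(n)[:,:,::-1])
a,b=[cv2.imread(f"pics/side{k}.png")[130:400,250:450] for k in(2,3)]
z=lambda i:cv2.resize(i,None,fx=2,fy=2,interpolation=cv2.INTER_CUBIC)
cv2.imwrite("pics/m4.png",mosaic(z(a),z(b)))
E
python3 s2.py
```

```text
q [ 0.806  0.099 -0.407  2.256 -0.677  0.478  1.268] f0 [-1.004  0.82  -0.827]
58 [ 0.203 -0.639 -0.314]
45 [ 0.123 -1.516 -0.47 ]
30 [ 0.25  -1.094 -0.467]
15 [ 0.25  -1.169 -1.424]
8 [-0.172 -1.08  -0.356]
4 [ 0.048 -0.377 -1.164]
2 [-0.201 -0.847 -1.356]
1 [-0.467 -0.874 -1.733]
12.475 0.011181257385652262 [ 0.614  0.405 -0.341  2.225 -1.03   0.194  1.613]
```

View pics/m4.png

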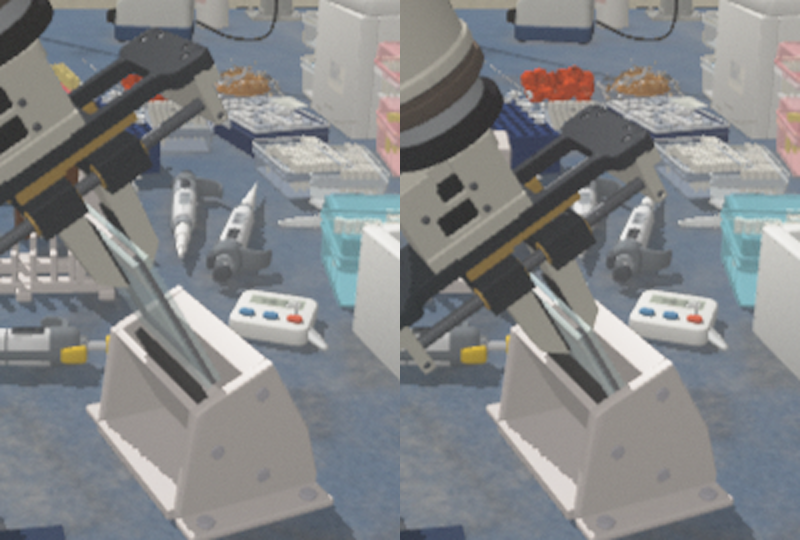

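```bash
cat > s3.py <<'E'
from fit import *
np.set_printoptions(precision=3,suppress=True)
f0=np.load("f0.npy"); F=lambda: BR.inv().apply(manip.current_force())-f0
try:
    for x,z in((7,.5),(6.6,0),(6.3,-.5),(6,-1),(6,-1.5)):
        manip.servo_line(tool(BAY,x,0,86+z)[0],vel=.02); f=F(); print(z,f)
        if f[2]>2.5 or abs(f[0])>5: break
except manip.PlanningError as e: print(e)
effector.open_jaws(); print(F(),manip.current_finger_gap(),manip.current_clock())
for n in("side","top"):cv2.imwrite(f"pics/{n}4.png",viewer.get_image(n)[:,:,::-1])
P=manip.current_tool_pos(); manip.servo_line(P+BR.apply([0,0,.11]),vel=.12)
Pw,q=tool(WED,6,0,114)
manip.move_pose(Pw+[0,0,.13],q)
for n in("side","top"):cv2.imwrite(f"pics/{n}5.png",viewer.get_image(n)[:,:,::-1])
a=cv2.imread("pics/side5.png");b=cv2.imread("pics/top5.png")
cv2.imwrite("pics/m5.png",mosaic(crop(a,290,230,130,140,3),crop(b,378,180,105,85,4)))
print(manip.current_clock(),manip.current_q())
E
python3 s3.py
```

```text
0.5 [-0.639 -1.089 -1.786]
0 [ 0.397 -0.653  0.078]
-0.5 [ 1.102 -1.921  3.347]
[ 0.427 -1.237  0.358] 0.09164603869420593 14.6583
17.5333 [-0.18   0.357 -0.243  1.709  0.078  1.118 -0.465]
```

View pics/m5.png

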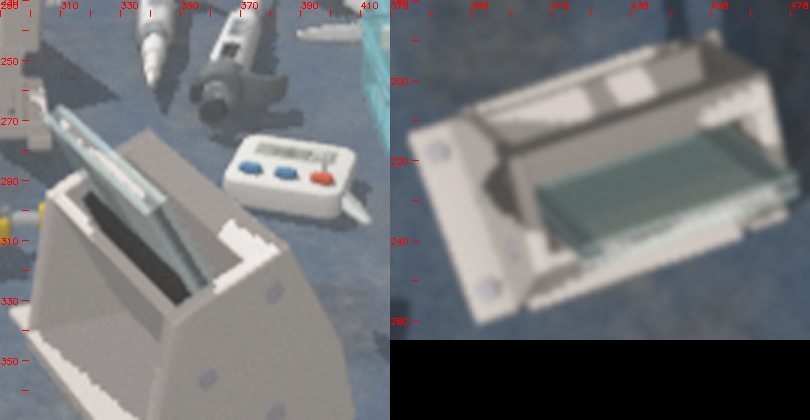

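Run:
```python
from fit import *
for n,c in(("side",(290,230,130,140,3)),("top",(378,180,105,85,4))):
    im=cv2.imread(f"pics/{n}5.png");x,y,w,h,s=c;s=4 if n=="top" else 3
    o=cv2.resize(im[y:y+h,x:x+w],None,fx=s,fy=s,interpolation=cv2.INTER_CUBIC)
    for pts in([bay(0,yy,zz) for yy,zz in((-50,0),(-50,100),(50,100),(50,0))],[bay(11,yy,zz) for yy,zz in((-50,0),(-50,100),(50,100),(50,0))]):
        cv2.polylines(o,[np.int32((proj(n,np.array(pts))-[x-.5,y-.5])*s)],True,(0,0,255) if pts[0][0]<bay(5,-50,0)[0] else (255,0,255),1,cv2.LINE_AA)
    cv2.imwrite(f"pics/c{n}.png",o)
cv2.imwrite("pics/m6.png",mosaic(cv2.imread("pics/cside.png"),cv2.imread("pics/ctop.png")))
```

```text
(no output)
```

View pics/m6.png

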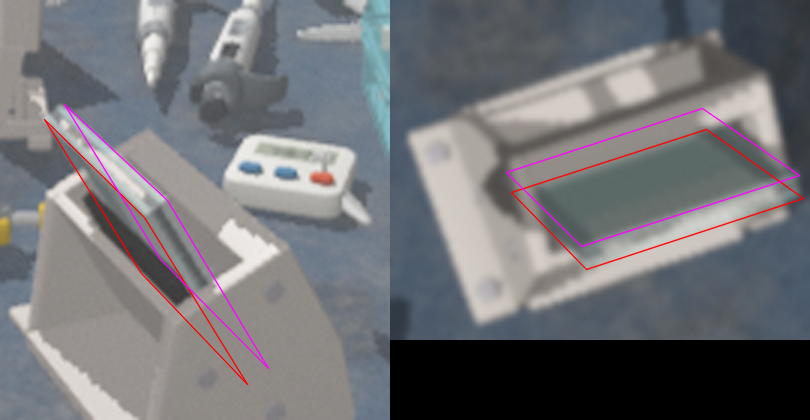

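```bash
cat > s4.py <<'E'
from fit import *
np.set_printoptions(precision=3,suppress=True)
P,q=tool(WED,6,0,114)
manip.servo_line(P,vel=.12); effector.close(35)
print('gap',manip.current_finger_gap(),manip.current_force())
manip.servo_line(P+[0,0,.16],vel=.13)
W=lambda x,z:tool(BAY,x+6,0,114+z)
P2,q2=W(25,150); manip.move_pose(P2,q2); manip.sleep(.3)
F=lambda: BR.inv().apply(manip.current_force())
f0=F(); np.save("f1.npy",f0); print('gap',manip.current_finger_gap(),manip.current_q())
manip.servo_line(W(22.5,90)[0],vel=.12)
for z in(65,):
    manip.servo_line(W(17+.1*(z-23),z)[0],vel=.06); print(z,F()-f0)
for n in("side","top"):cv2.imwrite(f"pics/{n}6.png",viewer.get_image(n)[:,:,::-1])
print(manip.current_clock(),manip.current_q())
a=cv2.imread("pics/side6.png");b=cv2.imread("pics/top6.png")
cv2.imwrite("pics/m7.png",mosaic(crop(a,290,190,120,150,4),crop(b,400,180,75,75,4)))
E
python3 s4.py
```

```text
gap 0.023581522201118074 [-0.548  0.457 -0.089]
gap 0.023771575526948547 [-0.08  -0.028  0.498  2.229 -0.586  0.612  1.151]
65 [-0.149 -0.364 -1.282]
24.2583 [-0.057  0.176  0.454  2.245 -0.944  0.494  1.47 ]
```

View pics/m7.png

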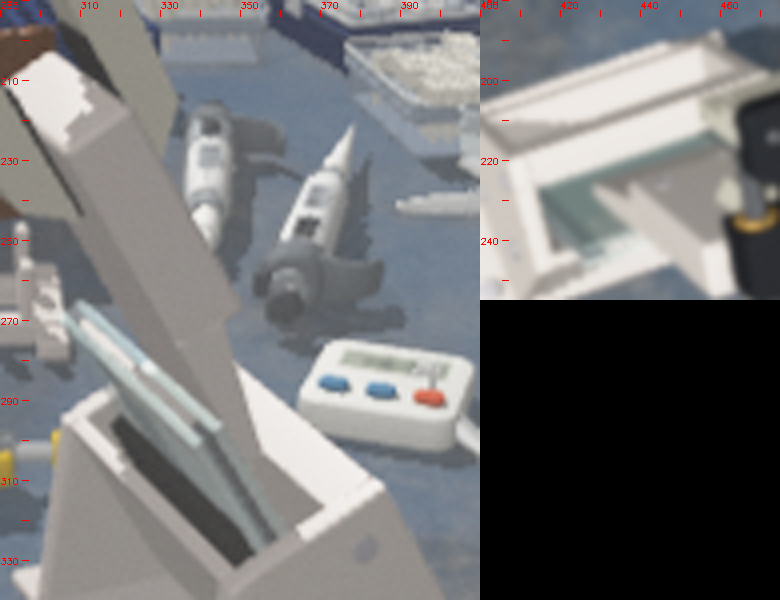

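```bash
cat > s5.py <<'E'
from fit import *
np.set_printoptions(precision=2,suppress=True)
W=lambda x,z:tool(BAY,x+6,0,114+z)
f0=np.load("f1.npy");F=lambda: BR.inv().apply(manip.current_force())-f0
dx=0
try:
  for z in(58,52,46,40,35,31,28,26,24,22,20,18):
    manip.servo_line(W(17+.1*(z-23)+dx,z)[0],vel=.05); f=F(); print(z,dx,f)
    if f[2]>6 : print('stop');break
    if abs(f[0])>2: dx+=np.clip(f[0]/4,-1,1)
except manip.PlanningError as e: print(e)
print(manip.current_finger_gap(),manip.current_clock(),manip.current_q())
E
python3 s5.py
```

```text
58 0 [-0.12 -1.1  -0.76]
52 0 [ 0.39 -0.04 -1.28]
46 0 [ 0.11 -0.48 -1.16]
40 0 [ 1.38 -0.07 -0.67]
35 0 [ 0.29  0.28 -0.86]
31 0 [ 2.04 -0.13 -0.3 ]
28 0.5095082106098654 [ 0.94 -2.22 -1.65]
26 0.5095082106098654 [ 1.62 -0.9  -0.85]
24 0.5095082106098654 [ 1.14 -1.1  -1.69]
22 0.5095082106098654 [ 0.37 -1.52  0.17]
20 0.5095082106098654 [ 0.44 -1.59  3.52]
18 0.5095082106098654 [-1.07 -2.49  4.91]
0.023604987448564436 27.35 [-0.    0.29  0.37  2.24 -1.16  0.44  1.67]
```

```bash
cat > s6.py <<'E'
from fit import *
np.set_printoptions(precision=2,suppress=True)
F=lambda: BR.inv().apply(manip.current_force())
T=lambda z,x=19.5:tool(BAY,x,0,z+G*1000)[0]
effector.open_jaws()
P=manip.current_tool_pos(); manip.servo_line(P+BR.apply([0,0,.045]),vel=.1)
effector.close(20); manip.servo_line(T(150),vel=.08); manip.sleep(.3); f0=F(); np.save("f2.npy",f0)
try:
  z=147.
  while z>=131.5:
    manip.servo_line(T(z),vel=.04); f=F()-f0; p=BR.inv().apply(manip.current_tool_pos()-BO)*1000
    print(z,p[2],f)
    if f[2]>30 or abs(f[0])>12: print('stop');break
    z-=1 if f[2]<12 else .5
except manip.PlanningError as e: print(e)
print(manip.current_clock(),manip.current_q())
for n in("side","top"):cv2.imwrite(f"pics/{n}7.png",viewer.get_image(n)[:,:,::-1])
cv2.imwrite("pics/m8.png",crop(cv2.imread("pics/side7.png"),280,190,140,150,4))
E
python3 s6.py
```

```text
147.0 146.8360042426311 [-0.41 -0.67  0.07]
146.0 145.94874838967348 [ 0.06 -0.29 -1.37]
145.0 144.9510521836384 [-0.03  0.78 -0.19]
144.0 143.94503179068997 [-0.43  0.07 -0.59]
143.0 143.04864619255721 [-1.01  0.03  0.88]
142.0 142.2218914671184 [-1.19 -0.96  5.15]
141.0 141.33682979111464 [-1.9  -0.39  7.72]
140.0 140.4200293139123 [-2.12  0.03  8.52]
139.0 139.5151237709299 [-2.69 -1.07  9.74]
138.0 138.62595535609944 [-3.97 -0.33 10.81]
137.0 137.71114678212132 [-3.32 -0.45 14.07]
136.5 137.34072885827428 [-3.92  0.1  17.41]
136.0 136.9415442551906 [-4.02 -0.   18.08]
135.5 136.49711058838218 [-4.92  0.61 18.24]
135.0 136.0422441229653 [-4.96  0.65 19.68]
134.5 135.60756986993752 [-5.19  0.34 19.95]
134.0 135.158294454262 [-5.62  0.84 21.25]
133.5 134.70275115272878 [-5.41 -0.19 22.33]
133.0 134.2487233188141 [-6.35  0.97 23.39]
132.5 133.93650434815234 [-5.97  1.57 25.67]
132.0 133.8690296360908 [-7.57  1.28 32.99]
stop
36.3667 [-0.02  0.24  0.41  2.25 -1.09  0.46  1.61]
```

View pics/m8.png

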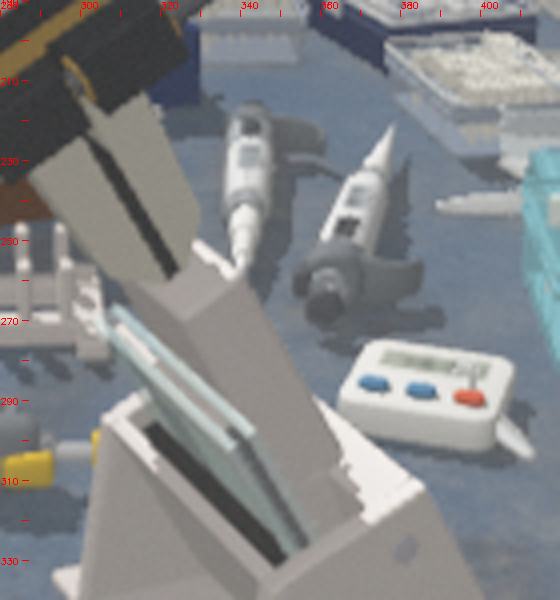

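```bash
cat > s7.py <<'E'
from fit import *
P=manip.current_tool_pos(); manip.servo_line(P+BR.apply([0,0,.09]),vel=.1); manip.sleep(.5)
for n in("side","top"):cv2.imwrite(f"pics/{n}8.png",viewer.get_image(n)[:,:,::-1])
a=cv2.imread("pics/side8.png");b=cv2.imread("pics/top8.png")
im={"side":a,"top":b}
cv2.imwrite("pics/m9.png",mosaic(crop(a,290,215,120,140,4),crop(b,395,180,80,75,4)))
print(manip.current_clock())
E
python3 s7.py
```

```text
38.1333
```

View pics/m9.png

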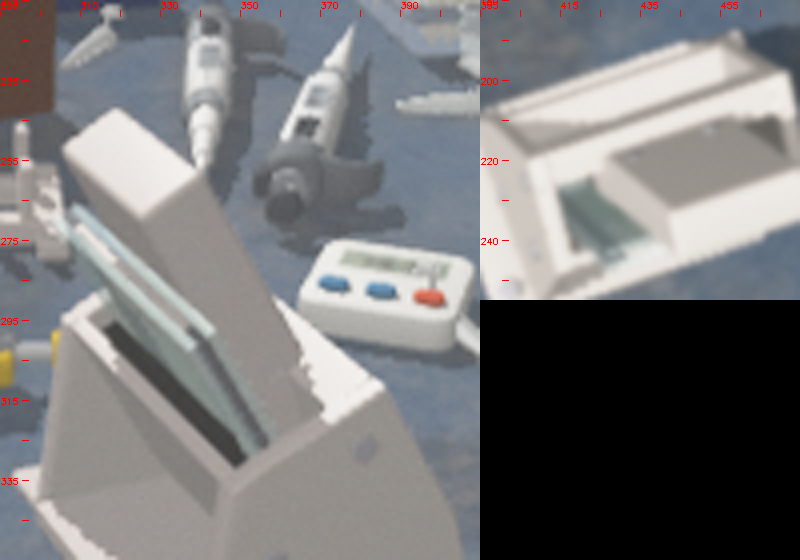

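```bash
python3 -c "
from bench import manip
manip.hand_in();print(manip.current_clock())"
```

```text
the job is handed in; nothing more can be done
the job is handed in; nothing more can be done
```

The cassette is in the casting stand and clamped by the wedge. I handed the job in at about 38 s of the 61 s allowed, with the arm clear of everything.

- **Cassette:** I lowered it into the bay and it met the floor at the expected height with about 3 N, then released it. An overlay on the pictures put its face within about 2 mm of the seal, which is as close as the pictures show. I did not measure the seal's compression itself.
- **Wedge:** It went in blade first with the flat face to the glass and became snug at about z = 21 mm (23 expected). I then let go and pressed on its top with the closed fingers.
- **Seating:** The push rose steadily to about 25 N, then jumped to 33 N as the wedge stopped with its top at bay z = 133.9 mm (134 when home). That push was higher than the 10 to 18 N stated; I put the jump down to the step landing on the crosspiece.
- **Last picture:** With the arm withdrawn, the wedge was holding in place, the cassette was upright in the bay, and the timer had not visibly moved. No check failed apart from the higher push force.

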